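Wind and start the meeting timer

ROBOT

A 6-joint arm with a two-finger parallel gripper is mounted at the origin on the work surface; the furniture and walls round the work are solid. World frame = base frame: x ahead of the robot, y to its left, z up, the work surface at z = 0. Lengths are in m, angles in rad, forces in N, time in s.
With the tool pointing down it reaches from about 0.375 to 0.975 m from the base axis. Payload 3.8 kg.
Tool frame: the origin (TCP) lies midway between the tips of the shut fingers; the grasp point (between the pads) lies manip.tcp_to_grasp behind it (manip.tcp_to_grasp is the distance from the TCP to the grasp point, in m); z points along the fingers, y is the line along which they close (so a half turn about z gives the same grasp; the last joint's range is limited). The gripper opens to 85 mm and grips with 20 to 120 N. Pads are 22 mm wide; open, the fingers measure 114 mm over their backs; the gripper's body (76 mm by 85 mm) begins 54 mm behind the grasp point. The pads swing forward as they close: fully open they stand 13 mm farther back than shut.
Start: joints at [-1.309, 0.264, 1.604, -0, 1.274, -0.037], TCP at [0.199, -0.645, 0.231] pointing down, gripper open.
Joint ranges: [-2.63, 2.63], [-0.94, 2.18], [0.31, 2.57], [-1.31, 4.45], [0, 2.66], [-2.55, 2.55]. Speed limits (rad/s): [2.57, 2.57, 3.14, 3.14, 3.14, 3.14].

INTERFACE

Orientations are given as [roll, pitch, yaw] about the fixed x, y, z axes, in that order (R = Rz(yaw) Ry(pitch) Rx(roll)).
In Python, from rig import manip, get_image gives the robot as it stands.
- The arm moves only by the shell command python3 -m inch 'ROWS' [FORCE]. ROWS is a JSON object of lists of equal length, an entry for each row: "rotation": the turn, a rotation vector about the world's x, y, z in rad, a list of three; "linear": the shift along the world's x, y, z in m, a list of three; "claw": the gripper's target within -1 to 1 (fully open at 1, half-way at 0, shut at -1). A call has 1 to 12 rows; each row shifts and turns the commanded pose from where the row before left it; what a row does not reach is not made up. A row lasts 1/10 s, in which the tool goes at most 50 mm and 8.59 degrees, less where a joint would pass 70% of its speed; a pose out of reach is approached as far as the arm can. A call with a gripper value outside its range is refused whole. The fingers move at their own pace and stop on an object; FORCE is the grip in N (left out, the last holds). Time passes only in rows, so rows that do not move let the fingers close. It gives the time, the measured TCP pose, the force, the opening and the grip force at its end, in the units of the state.
- manip.observe(): the state, without advancing time (a new reading comes with each control period).
- get_image(name): name is "side" or "top" or "wrist"; returns a dict with "img" (420x560x3 uint8, blue, green, red), "mtx" (3x3 intrinsics, pixels), "xyz" and "attitude" of the camera in the world; the wrist camera has in their place "mount" (4x4, takes a point from camera to tool coordinates, whose origin is the TCP and whose axes are the flange's). Camera axes: x right, y up, looking along -z (the intrinsics and any distortion apply to the point x, -y, -z); pixel columns grow to the right and rows downward; lengths in m; the calibration is good to about 2 mm. A picture is of the moment at which its call begins: read the wrist's pose just before it. There is no depth.
- manip.close_job(): hands the job in; it is judged then, once.
The state is a dict: "time": time; "qpos": joint angles; "joint_velocities": joint speeds; "joint_efforts": joint torques, N m; "eef_pos": TCP position; "tcp_rot": TCP orientation; "ft_force": force on the tool from outside, world axes, zero at the start; "moment": the same for the moment, N m; "opening": opening from 0.0 (shut) to 1.0 (fully open); "gripper_force": force on a finger pad.
Only numpy, scipy, OpenCV 4.12 (cv2) and the standard library are available. Lean on these libraries where they do the work, as an engineer would, in place of code of your own. Each camera call takes 0.05 s, during which the arm holds its last target. There are 200 camera calls.

TASK

Wind up the meeting timer on the desk: turn its winged key clockwise, in as many bites as it takes, until the pointer stands on the long mark at the end of its scale and the key comes up firm, but do not force it against the stop. Then let go of the key and slide the small start tab all the way up the sloping panel. Leave everything else on the desk where it stands.

Things in the scene. Friction and masses are not known exactly. Their poses are not given: they have to be found in the camera images.
- timer: Wind-up meeting timer: grey console, fixed on the desk, 210 wide (y), 130 deep (x), 30 high in front, 85 behind (mm). Origin: centre of its underside; x to its back, y to its left, z up. Its flat panel slopes 0.425 rad (24 degrees) from level, rising to the back, and passes 58 mm above the origin: up-slope (0.91, 0, 0.41), outward normal (-0.41, 0, 0.91). Only the key stands over 20 mm off it.
- key_grip (a point): Centre of the winding key's flat steel wing, to be grasped here: on the key's axis, 36 mm off the panel, at (3, 45, 99) mm in the timer's frame. The wing is 54 wide (this point's x), 10 thick (y: grasp across it), 28 tall (z; 22 to 50 off the panel). z is the key's axis, outward along the panel's normal, 24 degrees from vertical. Half a turn looks the same.
- key_foot (a point): Where the key's axis meets the panel, fixed to the timer (13 mm shaft in a 38 mm bush). The key winds clockwise looking at the panel from outside (a negative turn about key_grip's z) and, let go, stays wound but for the give of its coupling. Turning takes 0.09 to 0.14 N m; when fully wound the shaft stops dead. At first 5.2 to 6.0 rad are missing: too much for one grasp.
- gauge_pointer (a point): Small white pointer (3 mm wide) of the winding scale along the panel's lower edge. The shaft drives it 8 mm per rad from the scale's left end to its right: in the timer's frame its y is +75 mm run down and +15 mm fully wound, where the shaft stops and the scale has its long end mark.
- tab_center (a point): Centre of the small black start tab on the panel's right part: 14 mm along the slope, 12 wide (y), top 19 mm off the panel, this point 10 mm off it. It slides up the slope in a low guide (rails 3 mm high) and stays where it is left; moving it takes about 2 N. With the tab down (off) this point lies at (3, -60, 70) mm in the timer's frame.
- start_tab (a joint): Travel of the start tab up the slope, m: 0 down (off, as found), 0.026 fully up (started).
- mug: white mug, 92 x 127 x 95 mm, standing on the desk beside the timer; origin under its centre. Bystander.
- stapler: stapler, 34 x 139 x 52 mm; origin under its centre. Bystander.
- staple_box: small carton of staples, 40 x 78 x 30 mm; origin under its centre. Bystander.
- glue_stick: glue stick standing upright, 28 mm across, 91 high; origin under its centre. Bystander.
- key_give (a joint): Twist of the springy coupling between key and shaft, rad, positive clockwise: 0 at rest, 1.2 N m per rad, so about 0.1 while winding. It rises only when the key is turned on against the stop; over 0.5 (0.6 N m) the key is being forced.

How it is judged:
By the outcome, as a careful person would: the job done as asked, in the order asked, and still so for the second after the job is handed in, with the robot touching nothing.
It also fails if it takes over 72 s, if anything falls off the work surface, if the arm or the gripper's body presses on something with over 40 N, if the wrist force passes 120 N, or if a joint passes its speed limit or range.

## Working session

There is one attempt and no reset: what is moved stays moved. The work goes in short steps, Python scripts to look and compute and a shell command to move; the robot and the scene stay as the last step left them, time stands still between calls to the robot, and variables do not carry over. Pictures are saved under pics/ and viewed, at most 10 in all, crops included, and the job is handed in when it is done.

```bash
ls; mkdir -p pics
python3 - <<'E'
from rig import manip,get_image
import cv2,numpy as np
print(manip.observe(), manip.tcp_to_grasp)
for n in("side","top"):
    d=get_image(n);cv2.imwrite(f"pics/{n}0.png",d["img"]);print(n,d["mtx"],d["xyz"],d["attitude"],d.keys())
d=get_image("wrist");print(d["mtx"],d["mount"])
E
```

```text
pics
{'time': 0.0, 'qpos': array([-1.30890486e+00,  2.64802228e-01,  1.60541123e+00,  3.01955625e-06,
        1.27369809e+00, -3.68897893e-02]), 'joint_velocities': array([ 0.00036784,  0.00193774, -0.0006377 ,  0.00020915, -0.0009099 ,
       -0.00082225]), 'joint_efforts': array([ 8.20351052e-04, -5.15109622e+01, -3.67311502e+01,  8.28497105e-05,
        1.30646114e-02, -2.81790527e-06]), 'eef_pos': array([ 0.19850142, -0.6443676 ,  0.22990886]), 'tcp_rot': array([-3.13927544e+00, -8.84072386e-05,  2.98780263e-01]), 'ft_force': array([ 0.25308437,  0.19691416, -0.38012811]), 'moment': array([0.03281819, 0.03573731, 0.00751721]), 'gripper_force': 0.0, 'opening': 0.9965225924965702} 0.0187
side [[401.9889848    0.         278.94624842]
 [  0.         401.9889848  206.62126419]
 [  0.           0.           1.        ]] [0.19904967 0.84077801 0.56349186] [ 1.03049571  0.01666386 -2.82284236] dict_keys(['img', 'mtx', 'xyz', 'attitude'])
top [[406.6204263    0.         278.39370447]
 [  0.         406.6204263  209.14299129]
 [  0.           0.           1.        ]] [0.36806187 0.10355326 0.91930565] [ 1.15245621e-01 -9.24298479e-04 -1.56375616e+00] dict_keys(['img', 'mtx', 'xyz', 'attitude'])
[[323.50258754   0.         282.58589909]
 [  0.         323.50258754 204.69824309]
 [  0.           0.           1.        ]] [[ 4.89441846e-04  9.52631426e-01  3.04126826e-01  7.81793174e-02]
 [ 9.99999320e-01 -1.44479290e-04 -1.15677399e-03  2.12682555e-04]
 [-1.05803923e-03  3.04127185e-01 -9.52630850e-01 -1.41734197e-01]
 [ 0.00000000e+00  0.00000000e+00  0.00000000e+00  1.00000000e+00]]
```

View pics/top0.png

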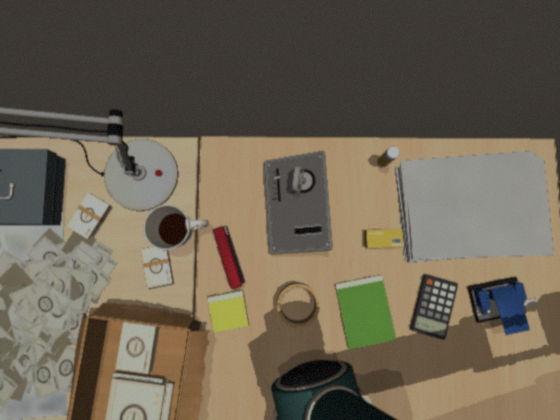

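View pics/side0.png

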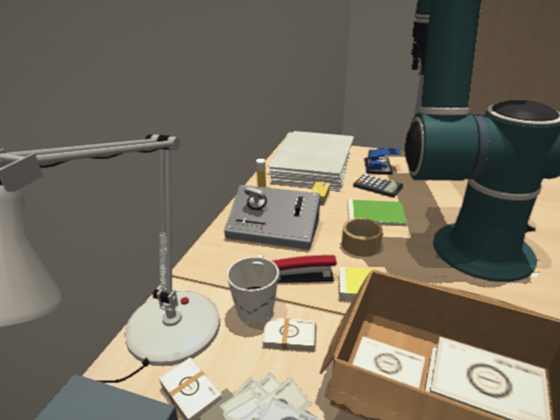

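The top view shows the timer at about (298,202). Its front with the gauge faces image left (+y), the key is at (300,180) and the tab at (308,230). The glue stick is at (389,156), the staple box at (384,238) and the stapler at (228,257). In the side view the timer is at (275,215).

```bash
cat > h.py <<'E'
from rig import manip,get_image
import cv2,numpy as np
from scipy.spatial.transform import Rotation as R
def cam(n):
    if n=="wrist":
        s=manip.observe();d=get_image(n);T=np.eye(4);T[:3,:3]=R.from_euler('xyz',s['tcp_rot']).as_matrix();T[:3,3]=s['eef_pos']
        M=T@d['mount'];return d['img'],d['mtx'],M[:3,:3],M[:3,3]
    d=get_image(n);return d['img'],d['mtx'],R.from_euler('xyz',d['attitude']).as_matrix(),np.array(d['xyz'])
def ray(c,u,v):
    _,K,A,p=c;r=A@np.array([(u-K[0,2])/K[0,0],-(v-K[1,2])/K[1,1],-1]);return p,r/np.linalg.norm(r)
def onplane(c,u,v,z=0,n=(0,0,1),p0=None):
    n=np.array(n,float);p0=np.array([0,0,z]) if p0 is None else p0
    p,r=ray(c,u,v);return p+r*(n@(p0-p))/(n@r)
def proj(c,X):
    _,K,A,p=c;q=A.T@(np.array(X)-p);return K[0,0]*q[0]/-q[2]+K[0,2],K[1,1]*-q[1]/-q[2]+K[1,2]
E
python3 - <<'E'
from h import *
c=cam("top")
for nm,u,v,z in[("FL?",265,160,.03),("FR",269,252,.03),("BL",324,152,.085),("BR",330,251,.085),("key",299,180,.1),("tab",308,230,.07),("glue top",391,153,.091),("box",384,238,.03)]:
    print(nm,onplane(c,u,v,z).round(3))
cv2.imwrite("pics/top1.png",cv2.resize(c[0][120:280,190:420],None,fx=3.4,fy=3.4,interpolation=cv2.INTER_CUBIC))
E
```

```text
FL? [0.581 0.134 0.03 ]
FR [0.377 0.123 0.03 ]
BL [0.586 0.009 0.085]
BR [ 0.379 -0.002  0.085]
key [0.523 0.062 0.1  ]
tab [0.423 0.041 0.07 ]
glue top [ 0.583 -0.13   0.091]
box [ 0.409 -0.128  0.03 ]
```

View pics/top1.png

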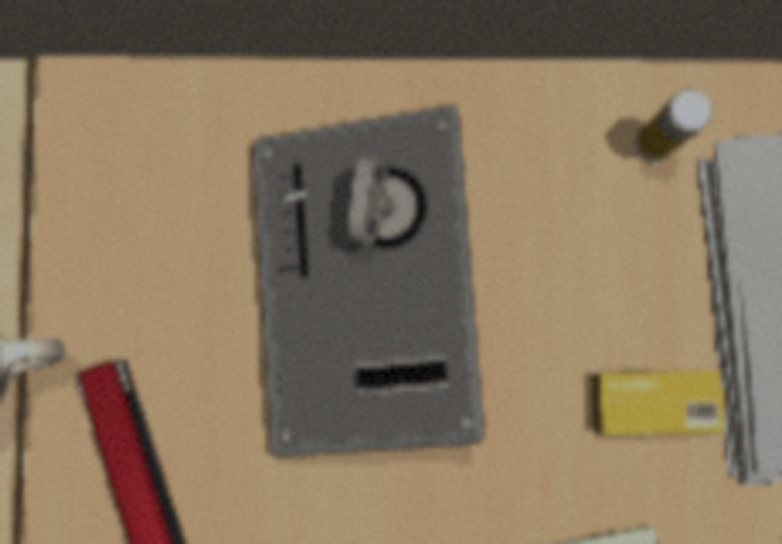

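```bash
cat >> h.py <<'E'
def frame(cx,cy,yaw):
    A=R.from_euler('z',yaw).as_matrix()@R.from_euler('y',-0.425).as_matrix() # cols: up-slope, left, normal
    return np.array([cx,cy,0]),R.from_euler('z',yaw).as_matrix(),A
def goto(P,Rt):
    s=manip.observe();d=np.array(P)-s['eef_pos'];rv=(R.from_matrix(Rt)*R.from_euler('xyz',s['tcp_rot']).inv()).as_rotvec()
    print("d",d.round(4),"rv",rv.round(4),np.linalg.norm(rv).round(3));return d,rv
E
python3 - <<'E'
from h import *
o,Y,A=frame(.481,.066,np.radians(-86.9))
kg=o+Y@np.array([.003,.045,.099]);n=A[:,2];print(kg,n)
z=-n;x=-A[:,1];Rt=np.c_[x,np.cross(z,x),z]
goto(kg+n*.12,Rt)
E
```

```text
[0.52609639 0.06543794 0.099     ] [-0.02229782  0.41171742  0.91103873]
d [ 0.3248  0.7595 -0.0221] rv [-0.1079  0.6049  2.8366] 2.902
```

```bash
python3 -m inch '{"rotation":[[-0.0054,0.0302,0.1418],[-0.0054,0.0302,0.1418],[-0.0054,0.0302,0.1418],[-0.0054,0.0302,0.1418],[-0.0054,0.0302,0.1418],[-0.0054,0.0302,0.1418],[-0.0054,0.0302,0.1418],[-0.0054,0.0302,0.1418],[-0.0054,0.0302,0.1418],[-0.0054,0.0302,0.1418]],"linear":[[0.02,0.035,0.003],[0.02,0.035,0.003],[0.02,0.035,0.003],[0.02,0.035,0.003],[0.02,0.035,0.003],[0.02,0.035,0.003],[0.02,0.035,0.003],[0.02,0.035,0.003],[0.02,0.035,0.003],[0.02,0.035,0.003]],"claw":[1,1,1,1,1,1,1,1,1,1]}' 40
python3 -m inch '{"rotation":[[-0.0054,0.0302,0.1418],[-0.0054,0.0302,0.1418],[-0.0054,0.0302,0.1418],[-0.0054,0.0302,0.1418],[-0.0054,0.0302,0.1418],[-0.0054,0.0302,0.1418],[-0.0054,0.0302,0.1418],[-0.0054,0.0302,0.1418],[-0.0054,0.0302,0.1418],[-0.0054,0.0302,0.1418],[0,0,0]],"linear":[[0.0125,0.041,-0.005],[0.0125,0.041,-0.005],[0.0125,0.041,-0.005],[0.0125,0.041,-0.005],[0.0125,0.041,-0.005],[0.0125,0.041,-0.005],[0.0125,0.041,-0.005],[0.0125,0.041,-0.005],[0.0125,0.041,-0.005],[0.0125,0.041,-0.005],[0,0,0]],"claw":[1,1,1,1,1,1,1,1,1,1,1]}'
python3 - <<'E'
from h import *
s=manip.observe();print(s['qpos'].round(3),s['ft_force'].round(1))
o,Y,A=frame(.481,.066,np.radians(-86.9))
kg=o+Y@np.array([.003,.045,.099]);n=A[:,2]
z=-n;x=-A[:,1];Rt=np.c_[x,np.cross(z,x),z]
goto(kg+n*.12,Rt)
c=cam("wrist");cv2.imwrite("pics/w0.png",c[0]);print(proj(c,kg),proj(c,o+Y@[.003,-.06,.07]))
E
```

```text
time: 1.2
eef_pos: [0.3993, -0.2935, 0.2615]
tcp_rot: [-2.929, 0.188, 1.753]
ft_force: [0.3, -0.1, -0.1]
opening: 1.002
gripper_force: 0.0
time: 2.3
eef_pos: [0.5241, 0.1195, 0.2101]
tcp_rot: [-2.72, -0.001, -3.081]
ft_force: [-0.2, -0.3, -0.5]
opening: 1.002
gripper_force: 0.0
[ 0.426  0.12   1.872 -0.404  1.329 -1.072] [-0.2 -0.3 -0.5]
d [-0.0007 -0.0047 -0.0017] rv [-0.0038 -0.0008 -0.0069] 0.008
(np.float64(277.9367326258413), np.float64(195.1248618675781)) (np.float64(292.97207279198255), np.float64(64.95220059219798))
```

View pics/w0.png

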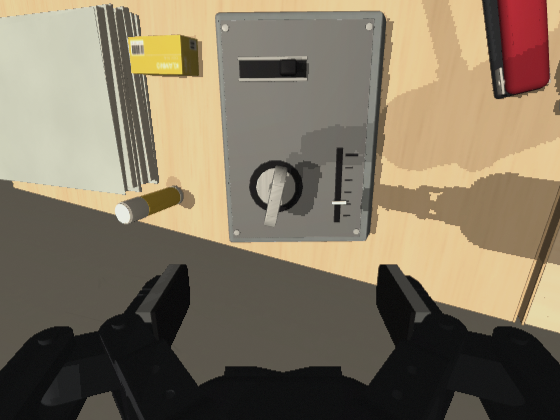

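Wrist view: the wing runs from about (281,168) to (271,225), the tab is at (291,67) and the pointer at (340,203). The predicted key and tab pixels agree to within about 2 px. I'll zoom in to get the wing's angle.

Run:
```python
import cv2
i=cv2.imread("pics/w0.png");cv2.imwrite("pics/w0c.png",cv2.resize(i[150:240,230:360],None,fx=6,fy=6,interpolation=cv2.INTER_CUBIC))
```

```text
(no output)
```

View pics/w0c.png

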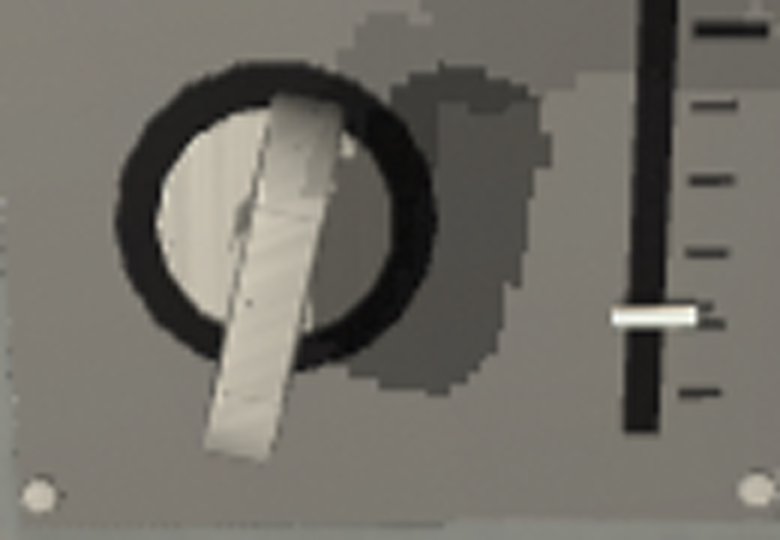

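Run:
```python
from h import *
c=cam("wrist")
o,Y,A=frame(.481,.066,np.radians(-86.9));n=A[:,2];kf=o+Y@[.003,.045,.099]-n*.036
for a in (205,445),(270,460),(270,100),(343,115):
    X=onplane(c,230+a[0]/6,150+a[1]/6,n=n,p0=kf+n*.05);print(a,(A.T@(X-kf)*1e3).round(1))
X=onplane(c,230+655/6,150+316/6,n=n,p0=kf+n*.003);print("ptr",Y.T@(X-o))
X=onplane(c,291,67,n=n,p0=kf+n*.019);print("tab",A.T@(X-kf)*1e3)
X=onplane(c,230+275/6,150+215/6,n=n,p0=kf+n*.003);print("bush",A.T@(X-kf)*1e3)
X=onplane(c,230+720/6,150+30/6,n=n,p0=kf);print("endmark",Y.T@(X-o))
```

```text
(205, 445) [13.7 20.  50. ]
(270, 460) [ 4.8 22.2 50. ]
(270, 100) [  4.6 -28.3  50. ]
(343, 115) [ -5.  -26.3  50. ]
ptr [-0.03454146  0.06090086  0.04578698]
tab [  -7.94846248 -103.38266928   19.        ]
bush [ 4.88917099 -0.66141537  3.        ]
endmark [-0.04059915  0.01533813  0.03975242]
```

The zoom shows the wing's top face with its axis about 11° from the timer's y axis. The pointer reads y≈61 mm, so about 5.74 rad are missing, and the end mark reads 15.3 mm as it should. The timer sits about 4 mm further up-slope than my first estimate. Next I'll align and approach.

```bash
cat >> h.py <<'E'
O,Y,A=frame(.481,.066,np.radians(-86.9));N=A[:,2]
KF=O+Y@[.003,.045,.099]-N*.036+A@[.004,-.0005,0]
def keypose(off,cw=.193):
    Rt=np.c_[-A[:,1],np.cross(-N,-A[:,1]),-N];Rt=R.from_rotvec(-N*cw).as_matrix()@Rt
    return KF+N*off,Rt
E
python3 - <<'E'
from h import *
goto(*keypose(.10));goto(*keypose(.021));print(N,A[:,0])
E
```

```text
d [ 0.001  -0.0276 -0.0518] rv [ 0.003  -0.08   -0.1764] 0.194
d [ 0.0027 -0.0601 -0.1238] rv [ 0.003  -0.08   -0.1764] 0.194
[-0.02229782  0.41171742  0.91103873] [ 0.04926789 -0.90970558  0.41232078]
```

```bash
python3 -m inch '{"rotation":[[0.001,-0.04,-0.088],[0.002,-0.04,-0.088],[0,0,0],[0,0,0],[0,0,0],[0,0,0],[0,0,0]],"linear":[[0.0005,-0.0138,-0.0259],[0.0005,-0.0138,-0.0259],[0.0004,-0.0082,-0.018],[0.0004,-0.0082,-0.018],[0,0,0],[0,0,0],[0,0,0]],"claw":[1,1,1,1,1,1,1]}'
python3 - <<'E'
from h import *
goto(*keypose(.021));c=cam("wrist");cv2.imwrite("pics/w1.png",c[0]);print(manip.observe()['ft_force'])
E
```

```text
time: 3.1
eef_pos: [0.5264, 0.0708, 0.1249]
tcp_rot: [-2.725, 0.082, 3.018]
ft_force: [0.5, 0.6, -0.7]
opening: 1.001
gripper_force: 0.0
d [-0.0002 -0.0153 -0.0379] rv [-0.0013  0.0032  0.0018] 0.004
[-0.03843244  0.70815717 -0.10334837]
```

View pics/w1.png

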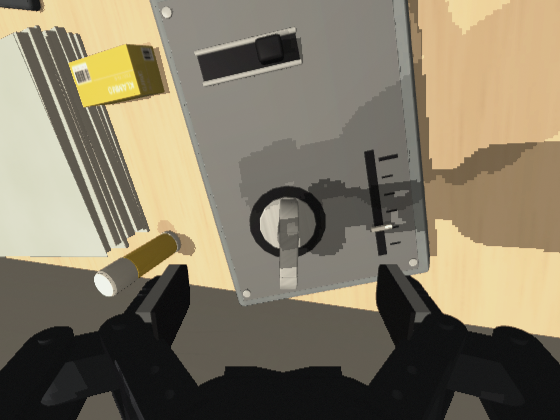

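The wing is vertical in view, so the angle is right, but it lies at column 288 against 283 midway between the fingers. I'll measure the centre offset.

Run:
```python
from h import *
c=cam("wrist");s=manip.observe();T=R.from_euler('xyz',s['tcp_rot']).as_matrix()
h,w=c[0].shape[:2];g=cv2.cvtColor(c[0],cv2.COLOR_BGR2GRAY)
for r in (265,275,283): print(r,g[r,270:308])
for u,v in (279.5,270),(298.5,270),(289,289),(289,198):
    X=onplane(c,u,v,n=N,p0=KF+N*.05);print((A.T@(X-KF)*1e3).round(1),"tool",(T.T@(X-s['eef_pos'])*1e3).round(1))
```

```text
265 [130 130 129 130 129 129 129 129 114 109 121 126 126 125 123 123 123 124
 122 120 119 120 120 120 120 118 101  95 126 129 128 129 129 129 129 129
 128 129]
275 [130 129 130 130 129 130 129 130 120 181 198 196 193 192 191 189 187 186
 187 187 186 185 185 185 186 170 118 111 128 130 129 128 129 128 129 129
 128 130]
283 [130 130 129 130 129 129 130 130 129 180 190 188 189 191 192 191 189 188
 185 183 182 181 182 184 185 175 130 128 128 128 128 128 128 128 128 128
 128 128]
[ 4.6  9.1 50. ] tool [-8.3 -1.7 12.1]
[-5.4 11.  50. ] tool [-8.3  8.5 12.1]
[ 1.8 21.5 50. ] tool [-19.9   3.5  12.1]
[ -7.9 -29.4  50. ] tool [31.8  3.2 12. ]
```

```bash
sed -i 's/A@\[.004,-.0005,0\]/A@[.0017,-.0005,0]/' h.py
python3 - <<'E'
from h import *
goto(*keypose(.021))
E
```

```text
d [-0.0005 -0.0136 -0.0389] rv [-0.0015  0.0035  0.0009] 0.004
```

```bash
python3 -m inch '{"rotation":[[0,0,0],[0,0,0],[0,0,0],[0,0,0],[0,0,0]],"linear":[[0,-0.0034,-0.0097],[0,-0.0034,-0.0097],[0,-0.0034,-0.0097],[-0.0005,-0.0034,-0.0097],[0,0,0]],"claw":[1,1,1,1,1]}' 40
python3 -m inch '{"rotation":[[0,0,0],[0,0,0],[0,0,0],[0,0,0],[0,0,0],[0,0,0],[0,0,0],[0,0,0]],"linear":[[0,0,0],[0,0,0],[0,0,0],[0,0,0],[0,0,0],[0,0,0],[0,0,0],[0,0,0]],"claw":[-1,-1,-1,-1,-1,-1,-1,-1]}' 40
python3 - <<'E'
from h import *
goto(*keypose(.021));s=manip.observe();print("F slope/y/n",(A.T@s['ft_force']).round(1),"M",(A.T@s['moment']).round(2),s['qpos'].round(2))
E
```

```text
time: 3.7
eef_pos: [0.5231, 0.0563, 0.0823]
tcp_rot: [-2.722, 0.076, 3.018]
ft_force: [-0.7, -0.0, 0.4]
opening: 0.999
gripper_force: 0.0
time: 4.5
eef_pos: [0.5252, 0.0569, 0.0854]
tcp_rot: [-2.723, 0.081, 3.019]
ft_force: [-1.9, -1.9, 5.7]
opening: 0.117
gripper_force: 39.1
d [0.0008 0.0007 0.0006] rv [0.0003 0.0013 0.0009] 0.002
F slope/y/n [ 4.  -2.   4.4] M [-0.23 -0.49  0.01] [ 0.32  0.21  2.02 -0.47  1.08 -0.85]
```

```bash
python3 -m inch '{"rotation":[[0.0032,-0.0597,-0.1321],[0.0032,-0.0597,-0.1321],[0.0032,-0.0597,-0.1321],[0.0032,-0.0597,-0.1321],[0.0032,-0.0597,-0.1321],[0.0032,-0.0597,-0.1321]],"linear":[[0,0,0],[0,0,0],[0,0,0],[0,0,0],[0,0,0],[0,0,0]],"claw":[-1,-1,-1,-1,-1,-1]}' 60
cat > st.py <<'E'
from h import *
s=manip.observe();T=R.from_euler('xyz',s['tcp_rot']).as_matrix()
print("t",round(s['time'],2),"F",(A.T@s['ft_force']).round(1),"M",(A.T@s['moment']).round(2),"q",s['qpos'].round(2),"off",(A.T@(s['eef_pos']-KF)*1e3).round(1),"cw",np.arctan2(-T[:,0]@A[:,0],-T[:,0]@A[:,1]).round(3),"tilt",np.arccos(min(1,-T[:,2]@N)).round(3))
E
python3 st.py
```

```text
time: 5.1
eef_pos: [0.5264, 0.0587, 0.0847]
tcp_rot: [-2.933, 0.37, 2.166]
ft_force: [2.8, 2.6, -0.1]
opening: 0.103
gripper_force: 62.7
t 5.1 F [-2.2  2.9  0.9] M [0.46 0.6  0.09] q [ 0.33  0.22  2.02 -0.47  1.07  0.03] off [-1.4  0.4 20.2] cw 1.07 tilt 0.005
```

```bash
python3 -m inch '{"rotation":[[0.0032,-0.0597,-0.1321],[0.0032,-0.0597,-0.1321],[0.0032,-0.0597,-0.1321],[0.0032,-0.0597,-0.1321],[0.0032,-0.0597,-0.1321],[0.0032,-0.0597,-0.1321],[0.0032,-0.0597,-0.1321],[0.0032,-0.0597,-0.1321],[0.0032,-0.0597,-0.1321]],"linear":[[0,0,0],[0,0,0],[0,0,0],[0,0,0],[0,0,0],[0,0,0],[0,0,0],[0,0,0],[0,0,0]],"claw":[-1,-1,-1,-1,-1,-1,-1,-1,-1]}' 60
python3 st.py
python3 -m inch '{"rotation":[[0.0032,-0.0597,-0.1321],[0.0032,-0.0597,-0.1321],[0.0032,-0.0597,-0.1321],[0.0032,-0.0597,-0.1321],[0.0032,-0.0597,-0.1321],[0.0032,-0.0597,-0.1321],[0,0,0]],"linear":[[0,0,0],[0,0,0],[0,0,0],[0,0,0],[0,0,0],[0,0,0],[0,0,0]],"claw":[-1,-1,-1,-1,-1,-1,-1]}' 60
python3 st.py
```

```text
time: 6.0
eef_pos: [0.5295, 0.0585, 0.0851]
tcp_rot: [2.822, 0.283, 0.777]
ft_force: [10.8, -3.4, -5.6]
opening: 0.107
gripper_force: 61.6
t 6.0 F [ 1.4 10.6 -6.7] M [2.03 0.16 0.18] q [ 0.32  0.22  2.02 -0.47  1.07  1.34] off [-0.9  3.5 20.4] cw 2.374 tilt 0.01
time: 6.7
eef_pos: [0.5304, 0.0567, 0.086]
tcp_rot: [2.718, -0.05, -0.033]
ft_force: [13.4, -7.6, -5.5]
opening: 0.103
gripper_force: 61.4
t 6.7 F [ 5.3 13.  -8.5] M [ 2.34 -0.9  -0.02] q [ 0.32  0.22  2.02 -0.48  1.07  2.2 ] off [ 1.1  4.3 20.4] cw -3.042 tilt 0.01
```

```bash
sed -i 's/A@\[.0017,-.0005,0\]/A@[.002,.0015,0]/' h.py; python3 -m inch '{"rotation":[[0,0,0],[0,0,0],[0,0,0],[0,0,0],[0,0,0],[0,0,0]],"linear":[[0,0,0],[0,0,0],[0,0,0],[0,0,0],[0,0,0],[0,0,0]],"claw":[1,1,1,1,1,1]}' 60
python3 st.py
python3 -m inch '{"rotation":[[-0.0033,0.0605,0.1339],[-0.0033,0.0605,0.1339],[-0.0033,0.0605,0.1339],[-0.0033,0.0605,0.1339],[-0.0033,0.0605,0.1339],[-0.0033,0.0605,0.1339],[-0.0033,0.0605,0.1339],[-0.0033,0.0605,0.1339],[-0.0033,0.0605,0.1339],[-0.0033,0.0605,0.1339],[-0.0033,0.0605,0.1339]],"linear":[[0,0,0],[0,0,0],[0,0,0],[0,0,0],[0,0,0],[0,0,0],[0,0,0],[0,0,0],[0,0,0],[0,0,0],[0,0,0]],"claw":[1,1,1,1,1,1,1,1,1,1,1]}'
python3 -m inch '{"rotation":[[-0.0033,0.0605,0.1339],[-0.0033,0.0605,0.1339],[-0.0033,0.0605,0.1339],[-0.0033,0.0605,0.1339],[-0.0033,0.0605,0.1339],[-0.0033,0.0605,0.1339],[-0.0033,0.0605,0.1339],[-0.0033,0.0605,0.1339],[-0.0033,0.0605,0.1339],[-0.0033,0.0605,0.1339],[-0.0033,0.0605,0.1339],[0,0,0]],"linear":[[0,0,0],[0,0,0],[0,0,0],[0,0,0],[0,0,0],[0,0,0],[0,0,0],[0,0,0],[0,0,0],[0,0,0],[0,0,0],[0,0,0]],"claw":[1,1,1,1,1,1,1,1,1,1,1,1]}'
python3 st.py
python3 - <<'E'
from h import *
goto(*keypose(.021,0));c=cam("wrist");cv2.imwrite("pics/w2.png",c[0])
E
```

```text
time: 7.3
eef_pos: [0.5248, 0.0575, 0.0846]
tcp_rot: [2.718, -0.039, -0.035]
ft_force: [0.2, 1.2, 0.8]
opening: 0.996
gripper_force: 0.0
t 7.3 F [-0.8  0.2  1.2] M [-0.    0.2  -0.04] q [ 0.33  0.22  2.02 -0.47  1.08  2.2 ] off [-0.7 -3.2 19.6] cw -3.044 tilt 0.001
time: 8.4
eef_pos: [0.5249, 0.0574, 0.0847]
tcp_rot: [3.12, 0.425, 1.575]
ft_force: [0.1, 0.6, 0.3]
opening: 1.001
gripper_force: 0.0
time: 9.6
eef_pos: [0.5249, 0.0574, 0.0847]
tcp_rot: [-2.718, 0.003, -3.092]
ft_force: [-0.1, -0.2, 0.3]
opening: 1.001
gripper_force: 0.0
t 9.6 F [ 0.3 -0.1  0.2] M [-0.    0.23 -0.02] q [ 0.32  0.21  2.02 -0.47  1.07 -1.03] off [-0.6 -3.1 19.7] cw 0.005 tilt 0.002
d [0.0031 0.0001 0.0015] rv [-0.0011  0.0033  0.0043] 0.006
```

View pics/w2.png

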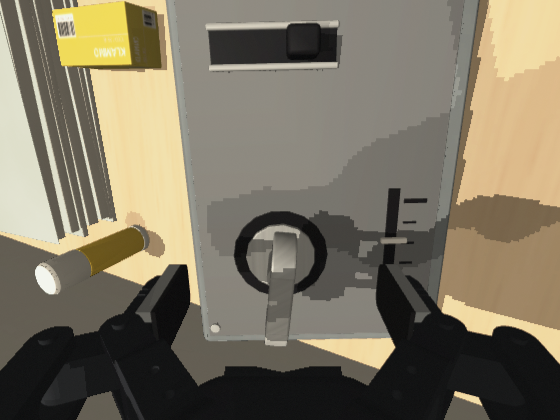

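The wing is centred (about column 281) and turned about 0.07 rad clockwise of the gripper. The pointer is at (395,240) and the long end mark at (415,200). I'll correct the pose, re-grasp and compute what is left.

```bash
python3 - <<'E'
from h import *
c=cam("wrist")
p=[(A.T@(onplane(c,u,v,n=N,p0=KF+N*z)-KF)*1e3).round(1) for u,v,z in((395,240.5,.003),(415,200.5,0))];print(p,(p[0][1]-p[1][1])/8)
E
python3 -m inch '{"rotation":[[0.0015,-0.029,-0.064],[0,0,0],[0,0,0],[0,0,0],[0,0,0],[0,0,0],[0,0,0],[0,0,0],[0,0,0],[0,0,0]],"linear":[[0.003,0,0.001],[0,0,0],[0,0,0],[0,0,0],[0,0,0],[0,0,0],[0,0,0],[0,0,0],[0,0,0],[0,0,0]],"claw":[1,1,-1,-1,-1,-1,-1,-1,-1,-1]}' 60
python3 st.py
```

```text
[array([-60.7,  -9.3,   3. ]), array([-70.1, -30.7,  -0. ])] 2.675
time: 10.7
eef_pos: [0.5279, 0.0568, 0.0861]
tcp_rot: [-2.717, 0.032, 3.127]
ft_force: [-2.0, -2.5, 3.6]
opening: 0.105
gripper_force: 58.8
t 10.7 F [ 3.7 -2.1  2.3] M [-0.28 -0.48  0.04] q [ 0.32  0.22  2.01 -0.47  1.08 -0.97] off [ 0.6 -0.1 20.6] cw 0.076 tilt 0.001
```

```bash
python3 -m inch '{"rotation":[[0.0032,-0.0597,-0.1321],[0.0032,-0.0597,-0.1321],[0.0032,-0.0597,-0.1321],[0.0032,-0.0597,-0.1321],[0.0032,-0.0597,-0.1321],[0.0032,-0.0597,-0.1321],[0.0032,-0.0597,-0.1321],[0.0032,-0.0597,-0.1321]],"linear":[[0,0,0],[0,0,0],[0,0,0],[0,0,0],[0,0,0],[0,0,0],[0,0,0],[0,0,0]],"claw":[-1,-1,-1,-1,-1,-1,-1,-1]}' 60
python3 st.py
python3 -m inch '{"rotation":[[0.0032,-0.0597,-0.1321],[0.0032,-0.0597,-0.1321],[0.0032,-0.0597,-0.1321],[0.0032,-0.0597,-0.1321],[0.0032,-0.0597,-0.1321],[0.0032,-0.0597,-0.1321],[0.0032,-0.0597,-0.1321],[0.0032,-0.0597,-0.1321],[0,0,0]],"linear":[[0,0,0],[0,0,0],[0,0,0],[0,0,0],[0,0,0],[0,0,0],[0,0,0],[0,0,0],[0,0,0]],"claw":[-1,-1,-1,-1,-1,-1,-1,-1,-1]}' 60
python3 st.py
python3 - <<'E'
from h import *
c=cam("wrist");cv2.imwrite("pics/w3.png",c[0])
E
```

```text
time: 11.5
eef_pos: [0.528, 0.0569, 0.086]
tcp_rot: [-2.996, 0.403, 1.984]
ft_force: [-0.5, -1.9, 3.5]
opening: 0.111
gripper_force: 58.6
t 11.5 F [ 3.2 -0.6  2.4] M [-0.19 -0.42  0.08] q [ 0.32  0.22  2.01 -0.47  1.08  0.2 ] off [ 0.5 -0.1 20.6] cw 1.242 tilt 0.002
time: 12.4
eef_pos: [0.528, 0.0569, 0.0861]
tcp_rot: [2.819, 0.286, 0.752]
ft_force: [-1.1, -3.5, 4.1]
opening: 0.105
gripper_force: 58.8
t 12.4 F [ 4.9 -1.3  2.4] M [-0.13 -0.59 -0.02] q [ 0.32  0.22  2.01 -0.47  1.08  1.36] off [ 0.6 -0.  20.6] cw 2.396 tilt 0.003
```

View pics/w3.png

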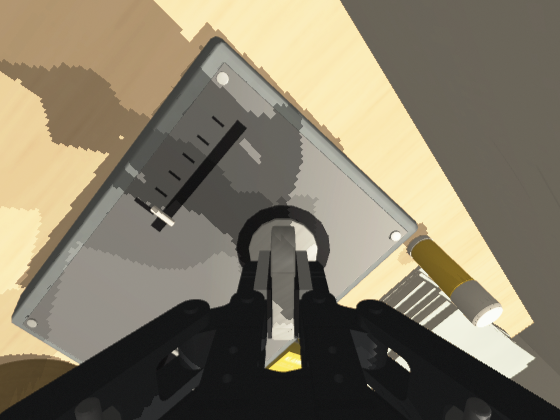

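The pointer, at (162,216), is now just short of the long mark at (143,203). I'll measure the remaining distance and read the last joint's torque.

```bash
cat > gauge.py <<'E'
from h import *
import sys
c=cam("wrist");a=list(map(float,sys.argv[1:]))
p=[(A.T@(onplane(c,u,v,n=N,p0=KF+N*z)-KF)*1e3).round(1) for u,v,z in((a[0],a[1],.003),(a[2],a[3],0))]
print(p,"missing rad",((p[0][1]-p[1][1])/8).round(2))
ps=[manip.observe() for _ in range(3)];print([ (s['joint_efforts'][5].round(3)) for s in ps])
E
python3 gauge.py 162 216 143 203
python3 - <<'E'
import cv2
i=cv2.imread("pics/w3.png");cv2.imwrite("pics/w3c.png",cv2.resize(i[180:250,110:210],None,fx=7,fy=7,interpolation=cv2.INTER_CUBIC))
E
```

```text
[array([-59.8, -27.2,   3. ]), array([-71.6, -29.7,   0. ])] missing rad 0.31
[np.float64(0.085), np.float64(0.085), np.float64(0.085)]
```

View pics/w3c.png

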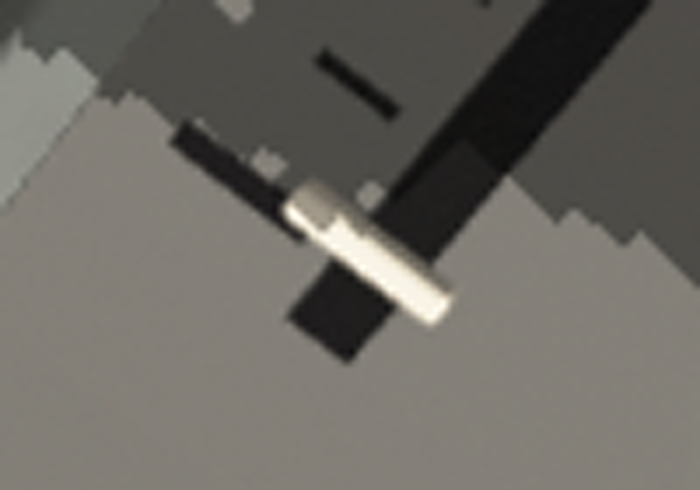

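The zoom shows the pointer 1–2.5 mm short of the long mark. I'll use small steps and watch joint 6's torque.

```bash
cat > e.py <<'E'
from rig import manip
s=manip.observe();print("EFF",s['joint_efforts'][5].round(3),"q6",s['qpos'][5].round(3))
E
python3 -m inch '{"rotation":[[0.0011,-0.0206,-0.0456],[0.0011,-0.0206,-0.0456],[0,0,0]],"linear":[[0,0,0],[0,0,0],[0,0,0]],"claw":[-1,-1,-1]}' >/dev/null; python3 e.py
python3 -m inch '{"rotation":[[0.0011,-0.0206,-0.0456],[0.0011,-0.0206,-0.0456],[0,0,0]],"linear":[[0,0,0],[0,0,0],[0,0,0]],"claw":[-1,-1,-1]}' >/dev/null; python3 e.py
```

```text
EFF 0.341 q6 1.453
EFF 0.348 q6 1.553
```

```bash
python3 -m inch '{"rotation":[[0,0,0],[0,0,0],[0,0,0]],"linear":[[0,0,0],[0,0,0],[0,0,0]],"claw":[-1,-1,-1]}' >/dev/null; python3 e.py; python3 st.py
python3 - <<'E'
from h import *
c=cam("wrist");i=c[0];print(proj(c,KF+A@[-.060,-.0297,.003]))
cv2.imwrite("pics/w4c.png",cv2.resize(i[150:270,90:210],None,fx=5,fy=5,interpolation=cv2.INTER_CUBIC))
E
```

```text
EFF 0.069 q6 1.552
t 13.4 F [ 5.1 -1.8  2.5] M [-0.13 -0.76  0.07] q [ 0.32  0.22  2.01 -0.47  1.08  1.55] off [ 0.5 -0.  20.6] cw 2.593 tilt 0.003
(np.float64(157.12458321617837), np.float64(242.27027469460668))
```

View pics/w4c.png

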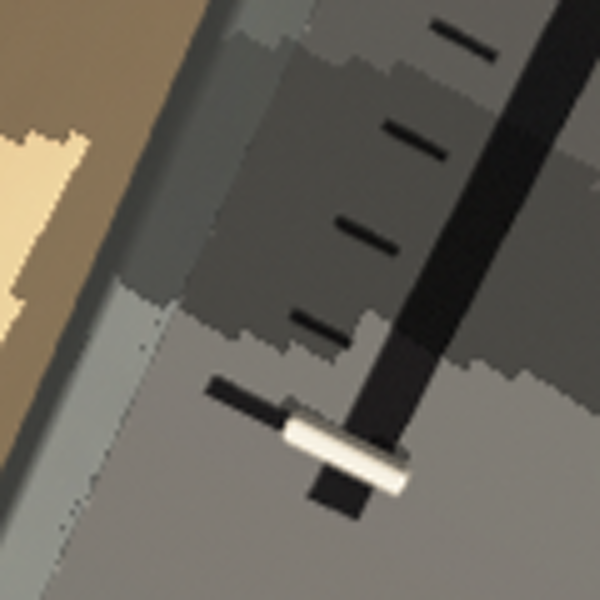

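The pointer now lies almost in line with the long mark, and the settled torque is 0.07, so it isn't at the stop yet. I'll continue in small steps, tracking the pointer by its white blob.

```bash
cat > p.py <<'E'
from h import *
c=cam("wrist");g=c[0].min(axis=2).astype(int)
u,v=map(int,proj(c,KF+A@[-.058,-.028,.003]))
W=g[v-28:v+28,u-22:u+22];m=(W>185).astype(np.uint8)
k,l,st,ce=cv2.connectedComponentsWithStats(m)
for j in range(1,k):
    if st[j,4]>15: print("blob",st[j],(A.T@(onplane(c,u-22+ce[j,0],v-28+ce[j,1],n=N,p0=KF+N*.003)-KF)*1e3).round(2))
s=manip.observe();print("EFF",s['joint_efforts'][5].round(3),"q6",s['qpos'][5].round(3),"Mz",(A.T@s['moment'])[2].round(3))
E
python3 p.py
python3 -m inch '{"rotation":[[0.0011,-0.0206,-0.0456],[0.0011,-0.0206,-0.0456],[0,0,0],[0,0,0],[0,0,0]],"linear":[[0,0,0],[0,0,0],[0,0,0],[0,0,0],[0,0,0]],"claw":[-1,-1,-1,-1,-1]}' >/dev/null; python3 p.py
```

```text
blob [ 8 21 24 15 98] [-59.93 -28.67   3.  ]
EFF 0.069 q6 1.552 Mz 0.012
blob [ 7 24 25 12 95] [-59.74 -29.39   3.  ]
EFF 0.064 q6 1.652 Mz 0.122
```

```bash
for i in 1; do python3 -m inch '{"rotation":[[0.0011,-0.0206,-0.0456],[0.0011,-0.0206,-0.0456],[0,0,0],[0,0,0],[0,0,0]],"linear":[[0,0,0],[0,0,0],[0,0,0],[0,0,0],[0,0,0]],"claw":[-1,-1,-1,-1,-1]}' >/dev/null; python3 p.py; done
python3 -m inch '{"rotation":[[0.0011,-0.0206,-0.0456],[0,0,0],[0,0,0],[0,0,0]],"linear":[[0,0,0],[0,0,0],[0,0,0],[0,0,0]],"claw":[-1,-1,-1,-1]}' >/dev/null; python3 p.py
```

```text
blob [ 7 26 25 10 86] [-59.81 -30.17   3.  ]
EFF 0.087 q6 1.752 Mz 0.107
blob [ 8 27 24  9 81] [-59.53 -30.19   3.  ]
EFF 0.259 q6 1.802 Mz 0.277
```

```bash
python3 -m inch '{"rotation":[[0.0009,-0.0165,-0.0364],[0,0,0],[0,0,0],[0,0,0]],"linear":[[0,0,0],[0,0,0],[0,0,0],[0,0,0]],"claw":[-1,-1,-1,-1]}' >/dev/null; python3 p.py
```

```text
blob [ 7 28 25  8 80] [-59.43 -30.14   3.  ]
EFF 0.397 q6 1.841 Mz 0.384
```

Firm: torque rose to 0.39 N m with the pointer stalled at the end mark. I'll relieve the twist a little, release, and retract along the normal.

```bash
python3 -m inch '{"rotation":[[-0.001,0.0206,0.0456],[-0.001,0.0206,0.0456],[-0.001,0.0206,0.0456],[0,0,0],[0,0,0],[0,0,0],[0,0,0],[0,0,0],[0,0,0]],"linear":[[0,0,0],[0,0,0],[0,0,0],[0,0,0],[0,0,0],[0,0,0],[0,0,0],[0,0,0],[0,0,0]],"claw":[-1,-1,-1,-1,1,1,1,1,1]}'; python3 p.py
python3 -m inch '{"rotation":[[0,0,0],[0,0,0],[0,0,0],[0,0,0],[0,0,0]],"linear":[[0,0.006,0.014],[0,0.01,0.023],[0,0.01,0.023],[0,0.01,0.023],[0,0,0]],"claw":[1,1,1,1,1]}'; python3 p.py
python3 - <<'E'
from h import *
T=KF+A@[-.0118,-.105,0]
goto(T+N*.08,keypose(0,np.pi/2)[1])
E
```

```text
time: 16.4
eef_pos: [0.528, 0.0576, 0.0855]
tcp_rot: [2.747, 0.165, 0.427]
ft_force: [-0.4, -0.1, -0.2]
opening: 0.938
gripper_force: 0.0
blob [ 7 26 25 10 84] [-59.75 -29.93   3.  ]
EFF -0.003 q6 1.695 Mz 0.051
time: 16.95
eef_pos: [0.531, 0.0956, 0.1736]
tcp_rot: [2.746, 0.156, 0.428]
ft_force: [0.8, 0.6, 0.6]
opening: 1.003
gripper_force: 0.0
blob [13 27 15  7 20] [-59.   -30.19   3.  ]
EFF -0.015 q6 1.668 Mz 0.024
d [-0.1085 -0.0079 -0.0364] rv [-0.0292  0.4828  1.0615] 1.166
```

```bash
python3 -m inch '{"rotation":[[-0.0037,0.0604,0.1327],[-0.0037,0.0604,0.1327],[-0.0037,0.0604,0.1327],[-0.0037,0.0604,0.1327],[-0.0037,0.0604,0.1327],[-0.0037,0.0604,0.1327],[-0.0037,0.0604,0.1327],[-0.0037,0.0604,0.1327],[0,0,0],[0,0,0]],"linear":[[-0.0136,-0.001,-0.0045],[-0.0136,-0.001,-0.0045],[-0.0136,-0.001,-0.0045],[-0.0136,-0.001,-0.0045],[-0.0136,-0.001,-0.0045],[-0.0136,-0.001,-0.0045],[-0.0136,-0.001,-0.0045],[-0.0136,-0.001,-0.0045],[0,0,0],[0,0,0]],"claw":[0,0,0,0,0,0,0,0,0,0]}' 20
cat > tab.py <<'E'
from h import *
T=KF+A@[-.0118,-.105,0];c=cam("wrist");s=manip.observe()
Tr=R.from_euler('xyz',s['tcp_rot']).as_matrix()
g=c[0].max(axis=2);u,v=map(int,proj(c,T+N*.019+A@[.013,0,0]));h=70
y0,x0=max(v-h,0),max(u-h,0);W=g[y0:v+h,x0:u+h]
print("pred tab top px",proj(c,T+N*.019),"off",(A.T@(s['eef_pos']-T)*1e3).round(1))
for th in (14,25,40,60):
    k,l,st,ce=cv2.connectedComponentsWithStats((W<th).astype(np.uint8))
    print(th,[(st[j]+[x0,y0,0,0,0]).tolist() for j in range(1,k) if st[j,4]>60])
cv2.imwrite("pics/tab.png",c[0])
ut,vt=map(int,proj(c,T+N*.019));print(g[vt,ut-60:ut+60:3]);print(g[vt-70:vt+70:4,ut])
E
python3 tab.py; python3 -c "
from h import *
goto(KF+A@[-.0118,-.105,.08],keypose(0,np.pi/2)[1])"
```

```text
time: 18.0
eef_pos: [0.4189, 0.085, 0.1322]
tcp_rot: [-3.141, 0.431, 1.623]
ft_force: [0.2, -0.3, -0.4]
opening: 0.5
gripper_force: 0.0
pred tab top px (np.float64(285.73357562828215), np.float64(224.07594359572752)) off [ 0.4 -1.8 77.1]
14 [[278, 209, 17, 8, 106]]
25 [[278, 198, 17, 29, 247], [221, 254, 18, 58, 658], [327, 254, 18, 58, 635], [344, 296, 11, 16, 113], [215, 300, 7, 12, 61]]
40 [[277, 196, 19, 37, 416], [215, 253, 24, 59, 807], [327, 254, 28, 58, 846], [348, 264, 7, 17, 65]]
60 [[277, 195, 19, 40, 666], [215, 253, 25, 59, 843], [327, 253, 28, 59, 895], [347, 263, 8, 19, 81]]
[241 142 160 149 163 163 163 163 163 163 163 163 163 163 163 163 180 125
  44  56  56  56  56  24 216 140 162 161 161 161 161 161 161 160 161 161
 160 161 161 161]
[127 129 149 149 151 152 152 153 154 155  90  29  21  21  13  11  43  54
  59  63  55  67  69  69  69  71  71  72  73 170 170 171 171 156 241]
d [0.0017 0.0016 0.0025] rv [0.0061 0.0008 0.0015] 0.006
```

```bash
python3 -m inch '{"rotation":[[0,0,0],[0,0,0],[0,0,0],[0,0,0],[0,0,0],[0,0,0]],"linear":[[0.001,-0.006,-0.014],[0.001,-0.006,-0.014],[0.0013,-0.006,-0.014],[0,-0.006,-0.013],[0,-0.0049,-0.0099],[0,0,0]],"claw":[0,0,0,0,0,0]}' 20
python3 -m inch '{"rotation":[[0,0,0],[0,0,0],[0,0,0],[0,0,0],[0,0,0],[0,0,0]],"linear":[[0,0,0],[0,0,0],[0,0,0],[0,0,0],[0,0,0],[0,0,0]],"claw":[-1,-1,-1,-1,-1,-1]}' 20
python3 st.py;python3 -c "
from h import *
goto(KF+A@[-.0118,-.105,.006],keypose(0,np.pi/2)[1])"
```

```text
time: 18.65
eef_pos: [0.4214, 0.0554, 0.0664]
tcp_rot: [-3.138, 0.432, 1.626]
ft_force: [-0.3, -0.8, -0.3]
opening: 0.499
gripper_force: 0.0
time: 19.25
eef_pos: [0.4227, 0.0568, 0.0684]
tcp_rot: [-3.141, 0.431, 1.626]
ft_force: [-2.8, 2.5, 5.4]
opening: 0.129
gripper_force: 23.6
t 19.25 F [-0.2 -2.7  6. ] M [-0.52  0.14  0.07] q [ 0.4   0.08  2.22 -0.47  1.05  0.62] off [ -11.8 -105.2    6.9] cw 1.57 tilt 0.006
d [ 0.0002 -0.0004 -0.0008] rv [ 0.0058  0.0002 -0.0009] 0.006
```

```bash
python3 -m inch '{"rotation":[[0,0,0],[0,0,0],[0,0,0],[0,0,0],[0,0,0],[0,0,0],[0,0,0]],"linear":[[0.0002,-0.0044,0.002],[0.0002,-0.0044,0.002],[0.0002,-0.0044,0.002],[0.0003,-0.0044,0.002],[0.0002,-0.0044,0.002],[0.0003,-0.0036,0.0016],[0,0,0]],"claw":[-1,-1,-1,-1,-1,-1,-1]}'
python3 st.py
```

```text
time: 19.95
eef_pos: [0.4244, 0.033, 0.0792]
tcp_rot: [3.14, 0.425, 1.624]
ft_force: [-3.7, 11.1, 2.7]
opening: 0.128
gripper_force: 23.7
t 19.95 F [-9.1 -3.1  7.1] M [-0.42  1.73  0.03] q [ 0.35  0.04  2.23 -0.47  1.05  0.57] off [  14.3 -104.8    6.9] cw 1.572 tilt 0.001
```

The tab has moved 26.1 mm and the push force rose to 9 N, so it is at its stop. Release, retract and check numerically.

```bash
python3 -m inch '{"rotation":[[0,0,0],[0,0,0],[0,0,0],[0,0,0],[0,0,0],[0,0,0],[0,0,0],[0,0,0],[0,0,0],[0,0,0]],"linear":[[0,0,0],[0,0,0],[0,0,0],[0,0,0],[-0.0002,0.004,0.009],[-0.0003,0.008,0.018],[-0.0005,0.01,0.023],[-0.0005,0.01,0.023],[0,0,0],[0,0,0]],"claw":[0,0,0,0,0,0,0,0,0,0]}'
python3 - <<'E'
from h import *
c=cam("wrist");g=c[0].max(axis=2)
T=KF+A@[-.0118,-.105,0]
for d in(0,.026):
    print(d,[tuple(np.round(proj(c,T+A@[d+e,0,.019]),0)) for e in(-.007,.007)])
u=int(proj(c,T+N*.019)[0])
for v in range(150,280,3): print(v,int(g[v,u-3:u+4].mean()),end="; ")
P=proj(c,KF+A@[-.058,-.030,.003]);print("\nptr px",P)
if 0<P[0]<560 and 0<P[1]<420:
    x,y=map(int,P);m=(c[0].min(axis=2)[max(y-25,0):y+25,max(x-25,0):x+25]>185).astype(np.uint8)
    k,l,st,ce=cv2.connectedComponentsWithStats(m)
    for j in range(1,k):
        if st[j,4]>10:print(st[j],(A.T@(onplane(c,max(x-25,0)+ce[j,0],max(y-25,0)+ce[j,1],n=N,p0=KF+N*.003)-KF)*1e3).round(1))
print(manip.observe()['ft_force'])
a=cv2.imread("pics/top0.png");b=cam("top")[0]
# bystanders: residual motion between before/after top pictures
for nm,(x,y) in dict(glue=(388,157),box=(384,238),stapler=(228,257),mug=(172,228)).items():
    p=a[y-22:y+22,x-22:x+22];q=b[y-30:y+30,x-30:x+30];r=cv2.matchTemplate(q,p,cv2.TM_CCOEFF_NORMED);print(nm,cv2.minMaxLoc(r)[1:4:2],r.max().round(3))
E
```

```text
time: 20.95
eef_pos: [0.4228, 0.0632, 0.153]
tcp_rot: [3.141, 0.43, 1.626]
ft_force: [-0.8, 0.7, -0.1]
opening: 0.498
gripper_force: 0.0
0 [(np.float64(281.0), np.float64(168.0)), (np.float64(281.0), np.float64(189.0))]
0.026 [(np.float64(281.0), np.float64(206.0)), (np.float64(281.0), np.float64(225.0))]
150 142; 153 67; 156 45; 159 46; 162 46; 165 47; 168 47; 171 48; 174 49; 177 49; 180 50; 183 48; 186 33; 189 29; 192 24; 195 19; 198 20; 201 11; 204 10; 207 12; 210 44; 213 49; 216 53; 219 57; 222 61; 225 47; 228 63; 231 160; 234 160; 237 160; 240 160; 243 160; 246 151; 249 175; 252 160; 255 163; 258 162; 261 198; 264 231; 267 229; 270 225; 273 235; 276 233; 279 237; 
ptr px (np.float64(394.26283684942933), np.float64(105.14685319149451))
[23 12  5 21 78] [-60.2 -30.5   3. ]
[-0.9047016  -0.05787236 -0.71693244]
glue (0.9978995323181152, (8, 8)) 0.998
box (0.9959638118743896, (8, 8)) 0.996
stapler (0.4118408262729645, (5, 9)) 0.412
mug (0.14557701349258423, (16, 16)) 0.146
```

Run:
```python
from h import *
for n,pts in dict(side=dict(mug=(254,290),stapler=(303,270)),top=dict(mug=(172,228),stapler=(228,257))).items():
    a=cv2.imread(f"pics/{n}0.png");b=cam(n)[0]
    for nm,(x,y) in pts.items():
        p=a[y-22:y+22,x-22:x+22];q=b[y-30:y+30,x-30:x+30];r=cv2.matchTemplate(q,p,cv2.TM_CCOEFF_NORMED)
        print(n,nm,cv2.minMaxLoc(r)[3],r.max().round(3),"mean before/after",p.mean((0,1)).round(),q[8:52,8:52].mean((0,1)).round())
```

```text
side mug (8, 8) 0.896 mean before/after [ 97. 107. 112.] [ 95. 104. 110.]
side stapler (7, 8) 0.871 mean before/after [ 87. 102. 137.] [ 63.  73. 100.]
top mug (16, 16) 0.132 mean before/after [63. 74. 85.] [71. 74. 47.]
top stapler (5, 9) 0.412 mean before/after [ 80.  99. 140.] [57. 64. 66.]
```

The mug and stapler haven't moved in the side view; in the top view the arm hides them. Handing in.

```bash
python3 -c "
from rig import manip
print(manip.close_job())"
```

```text
the job is handed in; nothing more can be done
None
```

The timer is wound to the long end mark in two bites, with the key firm at about 0.39 N m (0.6 counts as forcing); the key was then released, the start tab slid its full 26 mm up, nothing else on the desk was seen to move, and the job was handed in at about 21 s.

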